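# Tap the wedge home to clamp the mirror mount

## Task

Clamp the mirror mount in the wedge vise: lay the steel wedge on the vise's plate with its thin end in the mouth of the slot and let go of it, then tap or push it in gently by its blunt end until it stops moving forward and stays tight by itself, pinching the mount firmly between jaw and fence. Do not overdrive it, keep the mount upright in its place, and leave the other things on the desk alone.

Things in the scene. Friction and masses are not known exactly. Their poses are not given: they have to be found in the camera images.
- wedge: steel wedge lying flat, 96 mm long, 26 mm high, symmetric; seen from above it tapers 1:5 from the 22 mm wide blunt tail to the 8 mm thin tip. The last 28 mm at the tail are parallel, 22 mm wide: grip it there from above. Origin: centre of its underside; own +x runs from tail to tip (tip at +48 mm, tail end at -48 mm), z up. 0.08 to 0.17 kg.
- wedge_tip (a point): middle of the wedge's thin end face, 13 mm above its underside
- wedge_tail (a point): middle of the wedge's blunt tail face, the face to tap. While the jaw slides, the push along the slot takes 2 to 6 N; once the mount is pinched it rises steeply within a millimetre or two. A push of 12 to 20 N there leaves it tight (the squeeze is about 0.7 of the push, and stays when let go); under 8 N leaves it loose, over about 35 N overdrives it
- vise: wedge vise fixed to the desk: plate 130 x 130 x 10 mm; origin: centre of its underside, z up. Looking along its +x, on the far half (x +5 to +65 mm) stand from left (+y) to right: fence (face at y +44 mm), mirror mount, sliding jaw, open wedge slot, fixed backing block, all up to 50 mm above the desk. The near half is bare; the wedge lies there flat on the plate and enters along +x.
- slot_mouth (a point): middle of the slot's mouth on the plate's top (10 mm above the desk), at x +5, y -30 mm of the vise; the true middle lies within 1.2 mm of it. The slot narrows 1:5 along the vise's +x, evenly from both sides, like the wedge. At the start its mouth is 12.5 to 17 mm wide: the wedge, flat on the plate, enters 22 to 45 mm before it touches both sides.
- jaw: sliding jaw left of the slot. The wedge slides it toward the fence (vise +y) by 3 to 4 mm until the mirror mount is pinched; then the wedge stops. The backing block is bolted up to 2 mm to and fro, so the stop's depth differs by 18 mm and must be felt: tip 42 to 66 mm past the mouth, tail 30 to 54 mm outside. Origin: that of the vise, moved with the jaw (0 to 0.6 mm at the start).
- mirror_mount: black square mirror mount with a round mirror, 46 mm wide and 46 mm high, standing loose on the vise's plate between fence and jaw with about 2 mm play at either side. Origin: centre of its underside.
- clamp_fork: black clamping fork, flat bar 22 x 64 x 8 mm with an open slot, bystander, loose. Origin: centre of its underside.
- fibre_box: flat white and green box, 63 x 90 x 30 mm, bystander, loose. Origin: centre of its underside.
- objective_case: round black objective case, 37 mm across, 48 mm tall, bystander, loose. Origin: centre of its underside.
- post_holder: black post holder with a round foot and a side thumb screw, 47 x 39 mm, 50 mm tall, bystander, loose. Origin: centre of its underside.
- carton: small white carton standing, 37 x 50 x 72 mm, bystander, loose. Origin: centre of its underside.
- lens_cap: round black lens cap, 42 mm across, 8 mm high, bystander, loose. Origin: centre of its underside.
There are look-alikes about, which are no part of the job. Leave any purple look-alike of the wedge alone.

How it is judged (in metres and radians):
On the way:
1. the wedge lies flat and let go with its thin end at least 5 mm inside the slot, the mount not yet pinched (x of wedge_tip in the frame of vise above 0.01 m and y of wedge_tip in the frame of vise between -0.037 and -0.023 m and z of wedge_tip in the frame of vise below 0.026 m and angle between the x axis of wedge and the x axis of vise, either way round below 0.25 rad and contact force between the fingers and wedge below 0.05 N and contact force between jaw and mirror_mount below 1 N), for 0.2 s.
At the end, for the whole second after the job is handed in: The wedge lies flat, released and at rest, its tip over 35 mm past the slot mouth, pressing the jaw on the mirror mount with over 5 N (wedge on jaw and jaw on mount). The mount stands upright (0.1 rad) between jaw and fence, within about 10 mm of its first place (contact force between jaw and mirror_mount above 5 N and contact force between wedge and jaw above 5 N and x of wedge_tip in the frame of vise above 0.04 m and z of wedge_tip in the frame of vise below 0.026 m and y of mirror_mount in the frame of vise between 0.016 and 0.025 m and x of mirror_mount in the frame of vise between 0.032 and 0.058 m and angle between mirror_mount's own z axis and vertical below 0.1 rad and linear speed of each of wedge, mirror_mount below 0.004 m/s); the robot touches nothing.
It fails at once if the wedge is overdriven: the jaw squeezes the mirror mount with more than 30 N (contact force between jaw and mirror_mount above 30 N).
It fails at once if the mirror mount tips by more than 0.3 rad (angle between mirror_mount's own z axis and vertical above 0.3 rad).
It fails at once if one of the six bystanders is moved by more than 25 mm (distance of any of clamp_fork, fibre_box, objective_case, post_holder, carton, lens_cap from where it was at the start of the episode above 0.025 m).
It also fails if it takes over 48 s, if anything falls off the work surface, if the arm or the gripper's body presses on something with over 40 N, if the wrist force passes 120 N, or if a joint passes its speed limit or range.

## Robot

A 6-joint arm with a two-finger parallel gripper is mounted at the origin on a cart in front of the work surface, level with it; the furniture and walls round the work are solid. World frame = base frame: x ahead of the robot, y to its left, z up, the work surface at z = 0. Lengths are in mm, angles in rad, forces in N, time in s.
With the tool pointing down it reaches from about 350 to 975 mm from the base axis. Payload 7.1 kg.
Tool frame: the origin (TCP) lies midway between the tips of the shut fingers; the grasp point (between the pads) lies pinch_z behind it (pinch_z is the distance from the TCP to the grasp point, in mm); z points along the fingers, y is the line along which they close (so a half turn about z gives the same grasp; the last joint's range is limited). The gripper opens to 88 mm and grips with 3 to 60 N. Pads are 20 mm wide; open, the fingers measure 115 mm over their backs; the gripper's body (75 mm by 178 mm) begins 61 mm behind the grasp point.
Start: joints at [-1.175, 0.423, 1.63, -0, 1.089, -0.019], TCP at [251.895, -571.974, 222.675] pointing down, gripper open.
Joint ranges: [-3, 3], [-0.9, 2.11], [0.09, 2.58], [-1.31, 4.45], [0.11, 2.69], [-2.54, 2.54]. Speed limits (rad/s): [2.39, 2.39, 3.01, 3.14, 3.14, 3.14].

## Interface

Orientations are given as a rotation vector (axis times angle).
In Python, from workcell import get_obs, get_image, close_job, pinch_z gives the robot as it stands.
- The arm moves only by the tool jog_arm, never from a script. Its argument "commands" is a list of rows, each a list of 3 entries, a list of its own where there are three numbers: the gripper command: -1 is shut, 1 is fully open, values between are in proportion, then the shift along the tool's x, y, z as a fraction of full scale, then the turn, a rotation vector about the tool's x, y, z as a fraction of full scale. In form: [[gripper, [tx, ty, tz], [rx, ry, rz]], ...]. A call has 1 to 10 rows; each row shifts and turns the commanded pose from where the row before left it, along the tool's axes as they then stand; what a row does not reach is not made up. Full scale, the value 1, is 0.1 m for a shift and 45 degrees for a turn. A row lasts 1/10 s, in which the tool goes at most 50 mm and 8.59 degrees, less where a joint would pass 70% of its speed; a pose out of reach is approached as far as the arm can. A call with a number of a shift or a turn outside -1 to 1 is refused whole. A call with a gripper value outside its range is refused whole. The fingers move at their own pace and stop on an object; the grip force is fixed at half the most. Time passes only in rows, so rows that do not move let the fingers close. It gives the time, the measured TCP pose, the force, the opening and the grip force at its end, in the units of the state.
- get_obs(): the state, without advancing time (a new reading comes with each control period).
- get_image(name): name is "side" or "top" or "wrist"; returns a dict with "image" (384x512x3 uint8, blue, green, red), "z_map" (384x512 float32, mm along the optical axis (not along the pixel's ray), 0 where there is no reading), "intrinsics" (3x3 intrinsics, pixels), "k1" (the pictures are not rectified: a ray, as slopes to the right and down, at radius r is drawn at 1 + k1 r^2 times it, then the intrinsics apply), "eye" and "orientation" of the camera in the world; the wrist camera has in their place "mount" (4x4, takes a point from camera to tool coordinates, whose origin is the TCP and whose axes are the flange's). Camera axes: x right, y down, z forward; pixel columns grow to the right and rows downward; lengths in mm; the calibration is good to about 2 mm. A picture is of the moment at which its call begins: read the wrist's pose just before it.
- close_job(): hands the job in; it is judged then, once.
The state is a dict: "t": time; "qpos": joint angles; "qvel": joint speeds; "joint_torque": joint torques, N m; "ee_pos": TCP position; "orientation": TCP orientation; "ft_force": force on the tool from outside, world axes, zero at the start; "moment": the same for the moment, N m; "width": finger opening in mm; "grasp_force": force on a finger pad.
Only numpy, scipy, OpenCV 4.12 (cv2) and the standard library are available. Lean on these libraries where they do the work, as an engineer would, in place of code of your own. Each camera call takes 0.05 s, during which the arm holds its last target. There are 200 camera calls.

## Working session

There is one attempt and no reset: what is moved stays moved. The work goes in short steps, Python scripts to look and compute and a tool call to move; the robot and the scene stay as the last step left them, time stands still between calls to the robot, and variables do not carry over. Pictures are saved under pics/ and viewed, at most 10 in all, crops included, and the job is handed in when it is done.

Besides the shell and the picture viewer there is one more tool, called after "Request:" by a JSON object that holds its "name" and its "arguments". jog_arm: Moves the arm, as the interface text tells. Its arguments: {"type":"object","properties":{"commands":{"type":"array","items":{"type":"array"}}},"required":["commands"]}

```bash
mkdir -p pics; cat > h.py <<'E'
import numpy as np, cv2
from scipy.spatial.transform import Rotation as R
from workcell import get_obs, get_image, close_job, pinch_z
def cam(name):
    o=get_obs(); d=get_image(name)
    if name=="wrist":
        M=np.array(d["mount"],float); Rt=R.from_rotvec(o["orientation"]).as_matrix()
        d["C"]=Rt@M[:3,:3]; d["e"]=np.array(o["ee_pos"])+Rt@M[:3,3]
    else:
        q=np.array(d["orientation"],float)
        d["C"]=q if q.shape==(3,3) else R.from_rotvec(q).as_matrix(); d["e"]=np.array(d["eye"],float)
    return d
def slopes(d,uv):
    K=np.array(d["intrinsics"],float); uv=np.atleast_2d(np.array(uv,float))
    p=(uv-[K[0,2],K[1,2]])/[K[0,0],K[1,1]]; s=p.copy()
    for _ in range(20): s=p/(1+d["k1"]*(s**2).sum(1,keepdims=True))
    return s
def plane(d,uv,z):
    s=slopes(d,uv); r=np.c_[s,np.ones(len(s))]@d["C"].T
    return d["e"]+r*((z-d["e"][2])/r[:,2:])
def cloud(d,uv):
    uv=np.atleast_2d(uv); s=slopes(d,uv); z=d["z_map"][uv[:,1].astype(int),uv[:,0].astype(int)]
    return d["e"]+(np.c_[s,np.ones(len(s))]*z[:,None])@d["C"].T
E
python3 - <<'E'
from h import *
print(pinch_z() if callable(pinch_z) else pinch_z); o=get_obs(); print({k:np.round(v,3) for k,v in o.items()})
for n in("top","side","wrist"):
    d=cam(n); cv2.imwrite(f"pics/{n}0.png",d["image"]); print(n,d["e"].round(),d["C"].round(2).tolist(),d["k1"],d["intrinsics"])
E
```

```text
18.700000000000003
{'t': np.float64(0.0), 'qpos': array([-1.175,  0.424,  1.631,  0.   ,  1.089, -0.019]), 'qvel': array([ 0.001,  0.   , -0.001, -0.002,  0.001,  0.   ]), 'joint_torque': array([ 0.0000e+00, -5.4463e+01, -2.7367e+01,  6.4000e-02,  2.3000e-02,
       -0.0000e+00]), 'ee_pos': array([ 251.701, -571.501,  221.923]), 'orientation': array([-3.073, -0.647,  0.   ]), 'ft_force': array([-0.675, -0.189,  0.628]), 'moment': array([-0.039, -0.014,  0.003]), 'grasp_force': np.float64(0.0), 'width': np.float64(88.013)}
top [478.  36. 974.] [[-0.01, -1.0, 0.09], [-1.0, 0.01, 0.03], [-0.03, -0.09, -1.0]] -0.03692327440764883 [[393.42349328   0.         258.44785532]
 [  0.         393.42349328 192.17455982]
 [  0.           0.           1.        ]]
side [  55. -870.  469.] [[0.88, -0.17, 0.43], [-0.47, -0.33, 0.82], [0.0, -0.93, -0.38]] -0.1228194963399631 [[411.1588041    0.         254.652128  ]
 [  0.         411.1588041  191.84998845]
 [  0.           0.           1.        ]]
wrist [ 326. -538.  384.] [[0.4, -0.87, -0.27], [-0.92, -0.39, -0.12], [-0.0, 0.3, -0.95]] -0.04726480911945139 [[265.48495997   0.         255.67450649]
 [  0.         265.48495997 190.04860267]
 [  0.           0.           1.        ]]
```

View pics/top0.png

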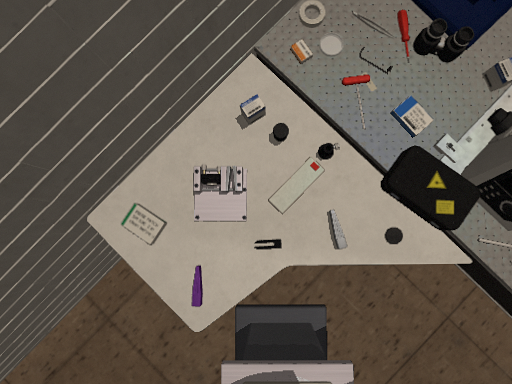

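View pics/side0.png

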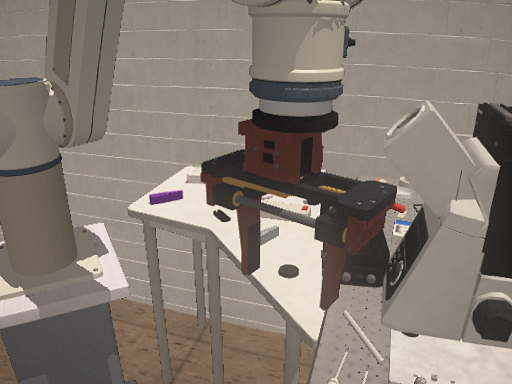

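The top view shows the vise at about (220,193) with its +x pointing up, the grey wedge at (338,229), the purple look-alike at (197,285) and the fork at (267,244). The side view is mostly blocked by the gripper. Next I'll measure the wedge and vise in the top view.

```bash
python3 - <<'E'
from h import *
d=cam("top"); im=d["image"]
a=cv2.resize(im[155:230,180:260],None,fx=6,fy=6,interpolation=cv2.INTER_CUBIC)
b=cv2.resize(im[195:270,310:360],None,fx=6,fy=6,interpolation=cv2.INTER_CUBIC)
cv2.imwrite("pics/crop1.png",np.hstack([a,b]))
hsv=cv2.cvtColor(im,cv2.COLOR_BGR2HSV)
for y in (215,225,235,245): print(y,[tuple(int(c) for c in hsv[y,x]) for x in range(324,352,2)])
print([tuple(int(c) for c in hsv[210,x]) for x in range(188,252,3)])
ys,xs=np.mgrid[205:252,322:352]; uv=np.c_[xs.ravel(),ys.ravel()]
P=cloud(d,uv); m=(P[:,2]>15)&(P[:,2]<40); print("wedge depth", m.sum(),np.median(P[m],0),np.median(P[~m],0))
q=P[m][:,:2]; c=q.mean(0); w,v=np.linalg.eigh(np.cov((q-c).T)); print(c,v[:,1],((q-c)@v).min(0),((q-c)@v).max(0))
uvp=np.array([(x,y) for x in range(198,244) for y in range(200,218)]);P=cloud(d,uvp);print("plate z",np.median(P[:,2]),np.percentile(P[:,2],[5,95]))
E
```

```text
215 [(18, 39, 170), (18, 41, 170), (18, 37, 82), (10, 19, 40), (15, 10, 161), (15, 3, 161), (20, 34, 135), (17, 39, 172), (18, 39, 171), (17, 40, 171), (17, 40, 171), (17, 40, 171), (18, 40, 171), (18, 40, 171)]
225 [(16, 42, 170), (17, 42, 171), (19, 41, 167), (21, 39, 85), (120, 7, 38), (21, 12, 152), (17, 16, 141), (15, 14, 146), (19, 35, 138), (17, 39, 170), (18, 40, 172), (18, 41, 170), (18, 41, 170), (18, 43, 173)]
235 [(19, 40, 171), (17, 39, 170), (17, 39, 168), (18, 41, 163), (16, 40, 83), (40, 18, 43), (15, 17, 151), (17, 14, 131), (21, 12, 143), (17, 12, 146), (17, 35, 146), (18, 40, 171), (18, 41, 168), (16, 39, 171)]
245 [(18, 41, 169), (18, 40, 171), (17, 39, 171), (18, 40, 171), (17, 38, 168), (16, 40, 82), (17, 30, 60), (17, 16, 109), (21, 12, 146), (17, 12, 145), (11, 14, 145), (17, 18, 129), (17, 41, 173), (18, 39, 171)]
[(20, 40, 165), (16, 40, 164), (173, 12, 169), (6, 27, 180), (8, 27, 179), (7, 26, 179), (5, 26, 179), (9, 28, 180), (7, 24, 180), (8, 27, 181), (3, 28, 182), (8, 28, 182), (5, 25, 181), (5, 26, 183), (6, 26, 183), (8, 26, 183), (8, 28, 184), (6, 26, 184), (6, 28, 184), (8, 20, 187), (19, 41, 169), (17, 41, 170)]
wedge depth 308 [ 461.39010957 -125.18053908   25.87146353] [ 4.77865148e+02 -1.21677984e+02 -5.13337342e-02]
[ 464.51935862 -125.51893059] [-0.96659173 -0.25632095] [-10.18007577 -54.17172325] [11.7439924  41.75395925]
plate z 10.173654699450026 [ 7.40219039 13.18740174]
```

View pics/crop1.png

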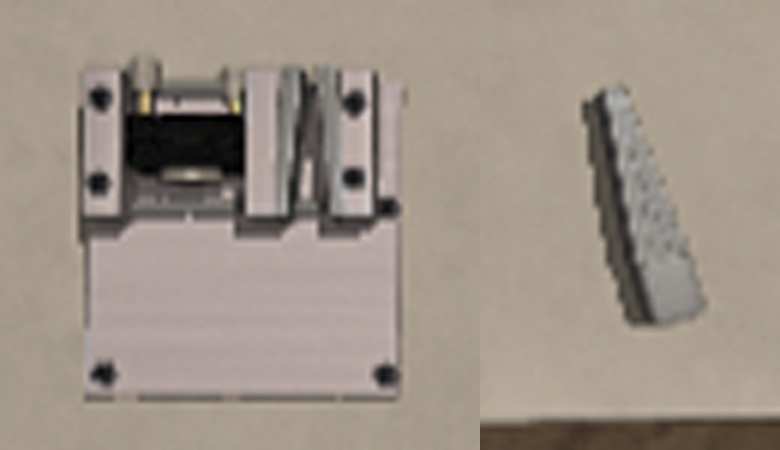

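The crop puts the wedge tip at the upper left and the tail at the lower right, yaw about 0.26 rad, height 26 mm. The vise is nearly aligned with world x, with the slot between the jaw (265) and the block (355). I'll move the arm over the wedge.

Request:
{"name": "jog_arm", "arguments": {"commands": [[1,[0.348,-0.328,0],[0,0,0]],[1,[0.348,-0.328,0],[0,0,0]],[1,[0.348,-0.328,0],[0,0,0]],[1,[0.348,-0.328,0],[0,0,0]],[1,[0.348,-0.328,0],[0,0,0]],[1,[0.348,-0.328,0],[0,0,0]],[1,[0.348,-0.328,0],[0,0,0]],[1,[0.348,-0.328,0],[0,0,0]],[1,[0.348,-0.328,0],[0,0,0.1]],[1,[0.348,-0.328,0],[0,0,0.1]]]}}

```text
t: 1.2
ee_pos: [441.7, -131.2, 222.8]
orientation: [3.116, 0.399, 0.0]
ft_force: [0.6, 0.2, -0.3]
width: 87.9
grasp_force: 0.0
```

Request:
{"name": "jog_arm", "arguments": {"commands": [[1,[0,0,0.4],[0,0,0]],[1,[0,0,0.4],[0,0,0]],[1,[0,0,0],[0,0,0]]]}}

```text
t: 1.5
ee_pos: [438.4, -131.5, 139.0]
orientation: [-3.111, -0.405, 0.013]
ft_force: [-0.7, -0.8, -0.5]
width: 87.6
grasp_force: 0.0
```

```bash
cat >> h.py <<'E'
def rect_axis(q):
    c=q.mean(0); w,v=np.linalg.eigh(np.cov((q-c).T)); return c,v
def wedge(d,uvm,zt=26,zmin=15,zmax=40):
    """top-face fit from depth-selected pixels cast on plane zt"""
    ys,xs=np.where(uvm); uv=np.c_[xs,ys]; P=cloud(d,uv); m=(P[:,2]>zmin)&(P[:,2]<zmax)
    mask=np.zeros(uvm.shape,np.uint8); mask[ys[m],xs[m]]=255
    return mask,P[m]
E
python3 - <<'E'
from h import *
o=get_obs(); print(o["ee_pos"],R.from_rotvec(o["orientation"]).as_matrix()[:,0],o["ft_force"])
d=cam("wrist"); cv2.imwrite("pics/w1.png",d["image"])
ys,xs=np.mgrid[0:384,0:512]; uv=np.c_[xs.ravel(),ys.ravel()]; P=cloud(d,uv)
z=P[:,2].reshape(384,512)
m=((z>15)&(z<40)).astype(np.uint8)
n,l,s,c=cv2.connectedComponentsWithStats(m)
for i in range(1,n):
    if s[i,4]>300:
        k=l.ravel()==i; p=P[k]; print(s[i],np.median(p,0).round(1))
np.save("w1.npy",P)
t=cam("top"); 
pts=plane(t,[(267,244),(394,236),(143,224),(197,285)],5); print(pts.round())
E
```

```text
[ 438.37956416 -131.46951409  138.95775632] [ 0.96659653  0.25619255 -0.00751778] [-0.69748846 -0.75477827 -0.48908937]
[ 107    0  165   86 6953] [562.9 -16.   31.5]
[ 392    0  108   57 2885] [ 637.6 -245.1   29.2]
[ 248  107   21   91 1431] [ 465.2 -124.8   25.8]
[ 472  220   40   58 1123] [ 437.7 -429.8   29.1]
[[ 436.   45.    5.]
 [ 452. -265.    5.]
 [ 488.  352.    5.]
 [ 338.  217.    5.]]
```

View pics/w1.png

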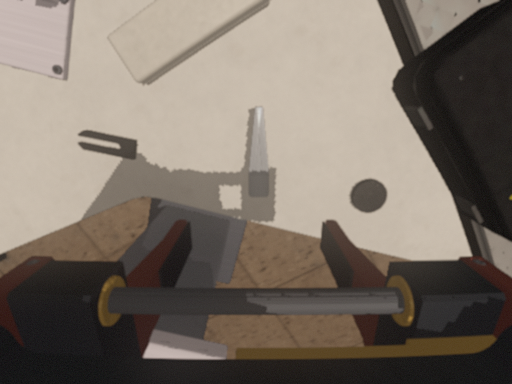

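The wrist view shows the wedge lined up between the fingers, tip at (259,107) and tail at (259,197), with clear space on both sides. I'll fit it precisely.

```bash
python3 - <<'E'
from h import *
o=get_obs(); X=R.from_rotvec(o["orientation"]).as_matrix()
P=np.load("w1.npy"); z=P[:,2].reshape(384,512); m=((z>15)&(z<40)).astype(np.uint8)
n,l,s,c=cv2.connectedComponentsWithStats(m); i=[i for i in range(1,n) if abs(s[i,0]-248)<6][0]
ys,xs=np.where(l==i)
q=plane(dict(cam("wrist")),np.c_[xs,ys],26)[:,:2]
c,v=rect_axis(q); a=v[:,1]; a=a if a[0]>0 else -a; b=np.array([-a[1],a[0]])
pr=np.c_[(q-c)@a,(q-c)@b]; print("axis",a,"ext",pr.min(0),pr.max(0))
ctr=c+a*(pr[:,0].min()+pr[:,0].max())/2; print("center",ctr)
tail=pr[pr[:,0]<pr[:,0].min()+26]; off=(tail[:,1].min()+tail[:,1].max())/2; print("tail w",np.ptp(tail[:,1]))
g=c+a*(pr[:,0].min()+15)+b*off; d=np.r_[g-o["ee_pos"][:2],0]
print("grasp",g,"tool shift",X.T@d,"yaw err",np.arctan2(a[1],a[0])-np.arctan2(X[1,0],X[0,0]),"tilt",X[:,2])
E
```

```text
axis [0.96656459 0.25642326] ext [-42.69199085 -10.71619046] [52.86321682 11.17716299]
center [ 475.24027721 -126.23756803]
tail w 21.89335344940118
grasp [ 443.49950389 -134.41972828] tool shift [ 1.80290874  1.84631362 -0.00484654] yaw err 0.0017091960254485006 tilt [-1.82055742e-03  6.15489099e-04 -9.99998153e-01]
```

```bash
cat > fit.py <<'E'
from h import *
def fit(z0=15,z1=40,zt=26,near=(473,-125)):
    o=get_obs(); X=R.from_rotvec(o["orientation"]).as_matrix()
    d=cam("wrist"); ys,xs=np.mgrid[0:384,0:512]; P=cloud(d,np.c_[xs.ravel(),ys.ravel()])
    z=P[:,2].reshape(384,512); m=((z>z0)&(z<z1)).astype(np.uint8)
    n,l,s,c=cv2.connectedComponentsWithStats(m)
    best=min((i for i in range(1,n) if s[i,4]>300),key=lambda i:np.hypot(*(np.median(P[l.ravel()==i],0)[:2]-near)))
    ys,xs=np.where(l==best); q=plane(d,np.c_[xs,ys],zt)[:,:2]
    c,v=rect_axis(q); a=v[:,1]; a=a if a[0]>0 else -a; b=np.array([-a[1],a[0]])
    pr=np.c_[(q-c)@a,(q-c)@b]; lo,hi=pr[:,0].min(),pr[:,0].max()
    tail=pr[pr[:,0]<lo+26]; off=(tail[:,1].min()+tail[:,1].max())/2
    return o,X,c+a*(lo+hi)/2+b*off,a,hi-lo,np.ptp(tail[:,1])
E
python3 - <<'E'
from fit import *
for _ in range(2):
    o,X,ctr,a,L,w=fit(); g=ctr-33*a; print(o["ee_pos"],ctr,a,L,w,"tool shift",(X.T@np.r_[g-o["ee_pos"][:2],0]).round(1),"yaw",np.arctan2(a[1],a[0])-np.arctan2(X[1,0],X[0,0]))
E
```

```text
[ 442.19324026 -133.59174761  143.76665277] [ 472.24711406 -123.80028477] [0.96757844 0.25257071] 94.34126385901396 21.090429163750105 tool shift [-1.4 -1.9 -0. ] yaw -0.0018888334472313417
[ 442.68228012 -133.84535546  144.30375187] [ 472.76881244 -123.90898116] [0.96635015 0.25723023] 94.53698133715432 21.164827940024715 tool shift [-1.4 -1.9 -0. ] yaw 0.0031470735582961873
```

Request:
{"name": "jog_arm", "arguments": {"commands": [[1,[-0.014,-0.019,0.4],[0,0,0]],[1,[0,0,0.4],[0,0,0]],[1,[0,0,0.35],[0,0,0]],[1,[0,0,0.15],[0,0,0]],[1,[0,0,0],[0,0,0]],[1,[0,0,0],[0,0,0]]]}}

```text
t: 2.35
ee_pos: [440.8, -132.3, 13.8]
orientation: [3.115, 0.403, 0.003]
ft_force: [0.1, 1.3, 0.3]
width: 87.6
grasp_force: 0.0
```

Request:
{"name": "jog_arm", "arguments": {"commands": [[1,[0,0,0.095],[0,0,0]],[1,[0,0,0],[0,0,0]],[-1,[0,0,0],[0,0,0]],[-1,[0,0,0],[0,0,0]],[-1,[0,0,0],[0,0,0]],[-1,[0,0,0],[0,0,0]],[-1,[0,0,0],[0,0,0]],[-1,[0,0,0],[0,0,0]]]}}

```text
t: 3.15
ee_pos: [439.7, -131.6, 3.2]
orientation: [-3.116, -0.404, 0.0]
ft_force: [-0.2, 0.1, 0.7]
width: 43.1
grasp_force: 0.0
```

Request:
{"name": "jog_arm", "arguments": {"commands": [[-1,[0,0,0],[0,0,0]],[-1,[0,0,0],[0,0,0]],[-1,[0,0,0],[0,0,0]],[-1,[0,0,0],[0,0,0]],[-1,[0,0,0],[0,0,0]],[-1,[0,0,0],[0,0,0]]]}}

```text
t: 3.75
ee_pos: [439.7, -131.6, 3.2]
orientation: [-3.116, -0.404, 0.0]
ft_force: [-0.1, 0.1, -0.9]
width: 21.7
grasp_force: 29.8
```

Request:
{"name": "jog_arm", "arguments": {"commands": [[-1,[0,0,-0.3],[0,0,0]],[-1,[0,0,-0.4],[0,0,0]],[-1,[0,0,-0.4],[0,0,0]],[-1,[0,0,0],[0,0,0]]]}}

```text
t: 4.15
ee_pos: [442.6, -132.6, 117.2]
orientation: [3.112, 0.403, 0.011]
ft_force: [-0.3, 0.5, -2.3]
width: 22.0
grasp_force: 29.8
```

```bash
python3 - <<'E'
from h import *
o=get_obs(); print(o["ee_pos"],o["width"],R.from_rotvec(o["orientation"]).as_matrix()[:,0])
t=cam("top"); hsv=cv2.cvtColor(t["image"],cv2.COLOR_BGR2HSV)
m=cv2.inRange(hsv,(0,5,150),(13,34,255))|cv2.inRange(hsv,(165,5,150),(180,34,255)); m[:190]=0;m[230:]=0;m[:,:185]=0;m[:,255:]=0
ys,xs=np.where(m); print(xs.min(),xs.max(),ys.min(),ys.max())
q=plane(t,np.c_[xs,ys],10)[:,:2].astype(np.float32)
h=cv2.convexHull(q); r=cv2.minAreaRect(q); print(r); print(cv2.boxPoints(r))
E
```

```text
[ 442.57872864 -132.56807012  117.2430124 ] 21.977915397538894 [0.96693556 0.25492973 0.00681567]
194 246 190 220
((532.9393310546875, 159.43211364746094), (128.9822998046875, 74.11613464355469), 89.39276885986328)
[[495.19986  95.33733]
 [569.3118   94.55184]
 [570.67883 223.52689]
 [496.56683 224.31238]]
```

Request:
{"name": "jog_arm", "arguments": {"commands": [[-1,[0,0,0],[0,0,0.171]],[-1,[0,0,0],[0,0,0.171]],[-1,[0.032,-0.437,0],[0,0,0]],[-1,[0.032,-0.437,0],[0,0,0]],[-1,[0.032,-0.437,0],[0,0,0]],[-1,[0.032,-0.437,0],[0,0,0]],[-1,[0.032,-0.437,0],[0,0,0]],[-1,[0.032,-0.437,0],[0,0,0]],[-1,[0,0,0.4],[0,0,0]],[-1,[0,0,0],[0,0,0]]]}}

```text
t: 5.2
ee_pos: [457.5, 130.5, 68.5]
orientation: [3.139, -0.013, -0.015]
ft_force: [-1.3, 0.0, -2.2]
width: 21.6
grasp_force: 29.8
```

Request:
{"name": "jog_arm", "arguments": {"commands": [[-1,[0,0,0],[0,0,0]],[-1,[0,0,0],[0,0,0]]]}}

```text
t: 5.4
ee_pos: [461.7, 129.5, 73.5]
orientation: [3.141, -0.019, -0.001]
ft_force: [0.4, 0.9, -0.1]
width: 21.6
grasp_force: 29.8
```

```bash
python3 - <<'E'
from h import *
o=get_obs(); X=R.from_rotvec(o["orientation"]).as_matrix(); print(o["ee_pos"],X[:,0],X[:,2],o["width"])
d=cam("wrist"); im=d["image"]; np.savez("w2.npz",im=im,z=d["z_map"],C=d["C"],e=d["e"],K=d["intrinsics"],k1=d["k1"])
cv2.imwrite("pics/w2.png",im[0:260,100:420].repeat(2,0).repeat(2,1))
E
```

```text
[461.73240081 129.5208698   73.48162414] [ 9.99926437e-01 -1.21174491e-02 -5.36543706e-04] [-5.38942673e-04 -1.94711690e-04 -9.99999836e-01] 21.64269972596418
```

View pics/w2.png

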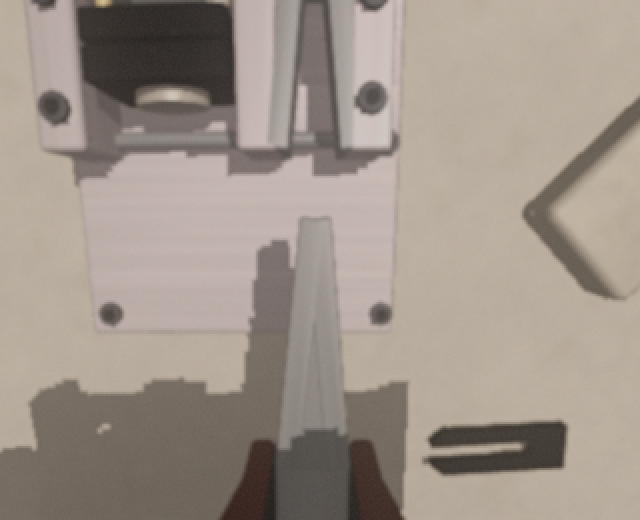

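The wrist view shows the held wedge's tip at crop (315,218) and the slot mouth at crop rows about 148, between x of about 290 and 342, almost straight ahead. I'll measure the slot edges, tip and yaw.

```bash
cat > slot.py <<'E'
from h import *
def slot(d,o):
    X=R.from_rotvec(o["orientation"]).as_matrix()
    ys,xs=np.mgrid[0:384,0:512]; uv=np.c_[xs.ravel(),ys.ravel()]; P=cloud(d,uv)
    T=(P-o["ee_pos"])@X   # tool coords
    hi=(P[:,2]>42)&(P[:,2]<58)&(P[:,0]>555)&(P[:,1]>85)&(P[:,1]<165)
    q=plane(d,uv,50); 
    print("top z",np.median(P[hi,2]),"jaw/block front x",np.percentile(q[hi&(P[:,1]>140),0],[0,1,3]),np.percentile(q[hi&(P[:,1]<115),0],[0,1,3]))
    rows=[]
    Z=P[:,2].reshape(384,512); Q=q.reshape(384,512,3); H=hi.reshape(384,512)
    for r in range(384):
        g=H[r]; c=np.where(g)[0]
        if len(c)<15: continue
        gap=np.diff(c); k=gap.argmax()
        if gap[k]<5: continue
        L=(Q[r,c[k]]+Q[r,c[k]+1])/2; Rr=(Q[r,c[k+1]]+Q[r,c[k+1]-1])/2
        rows.append((L[0],L[1],Rr[1]))
    return np.array(rows),P
E
python3 - <<'E'
from slot import *
n=np.load("w2.npz"); d=dict(image=n["im"],z_map=n["z"],C=n["C"],e=n["e"],intrinsics=n["K"],k1=float(n["k1"]))
o=dict(get_obs()); o["ee_pos"]=np.array([461.732,129.521,73.482]); 
rows,P=slot(d,o)
for r in rows: print(r[0].round(1),r[1].round(1),r[2].round(1),"mid",((r[1]+r[2])/2).round(2),"w",(r[1]-r[2]).round(1))
# plate edges at z=10 near half
hsv=cv2.cvtColor(d["image"],cv2.COLOR_BGR2HSV); m=(abs(P[:,2]-10)<3)&(P[:,0]<550)
m=m.reshape(384,512)
# wedge top: z ~ 96
w=(P[:,2]>88)&(P[:,2]<105)&(P[:,0]>480); wz=np.median(P[w,2]); print("wedge top z",wz)
w=w.reshape(384,512); ys,xs=np.where(w); q=plane(d,np.c_[xs,ys],wz)
print("tip x",q[:,0].max(), np.percentile(q[:,0],99))
for x0 in range(485,545,6):
    s=q[(abs(q[:,0]-x0)<1.5)]
    if len(s): print(x0,s[:,1].min().round(1),s[:,1].max().round(1),"mid",((s[:,1].min()+s[:,1].max())/2).round(2))
E
```

```text
top z 49.36136996293661 jaw/block front x [563.45697469 564.65570138 565.96452439] [563.03606958 563.65752372 564.81810899]
607.2 131.5 124.2 mid 127.87 w 7.3
606.6 131.5 123.6 mid 127.57 w 7.9
606.1 132.2 123.6 mid 127.88 w 8.6
605.5 132.2 123.6 mid 127.89 w 8.6
605.0 132.2 123.6 mid 127.89 w 8.6
604.4 132.2 123.6 mid 127.9 w 8.6
603.9 132.2 123.6 mid 127.91 w 8.6
603.3 132.2 123.6 mid 127.91 w 8.6
602.7 132.2 123.6 mid 127.92 w 8.6
602.2 132.2 123.6 mid 127.93 w 8.6
601.6 132.2 123.6 mid 127.93 w 8.6
601.1 132.2 123.6 mid 127.94 w 8.6
600.5 132.3 123.6 mid 127.95 w 8.6
600.0 132.3 123.6 mid 127.95 w 8.6
599.4 132.3 123.0 mid 127.65 w 9.3
598.9 132.9 123.0 mid 127.96 w 9.9
598.3 132.9 123.0 mid 127.97 w 9.9
597.7 132.9 123.0 mid 127.98 w 9.9
597.2 132.9 123.0 mid 127.98 w 9.9
596.6 132.9 123.0 mid 127.99 w 9.9
596.1 133.0 123.0 mid 128.0 w 9.9
595.5 133.0 123.0 mid 128.0 w 9.9
594.9 133.0 123.0 mid 128.01 w 9.9
594.4 133.0 123.0 mid 128.02 w 9.9
593.8 133.0 123.1 mid 128.02 w 9.9
593.2 133.0 123.1 mid 128.03 w 10.0
592.7 133.6 123.1 mid 128.35 w 10.6
592.1 133.6 122.4 mid 128.04 w 1
[... 1366 characters left out ...]
5.4
569.4 136.0 120.6 mid 128.3 w 15.5
568.8 136.0 120.6 mid 128.31 w 15.5
568.2 136.1 120.6 mid 128.31 w 15.5
567.6 136.1 120.6 mid 128.32 w 15.5
567.0 136.1 120.6 mid 128.33 w 15.5
566.4 136.1 120.6 mid 128.33 w 15.5
565.8 136.1 120.6 mid 128.34 w 15.5
565.2 136.1 120.6 mid 128.35 w 15.5
564.6 136.8 120.6 mid 128.68 w 16.2
564.0 136.8 119.9 mid 128.36 w 16.9
wedge top z 96.013510135655
tip x 543.254196202422 542.2056558991432
485 120.1 139.4 mid 129.7
491 120.7 138.6 mid 129.64
497 121.3 137.9 mid 129.56
503 121.3 137.2 mid 129.22
509 121.9 136.4 mid 129.15
515 122.4 135.8 mid 129.09
521 123.0 135.1 mid 129.02
527 123.5 134.4 mid 128.95
533 124.0 133.8 mid 128.88
539 124.5 132.6 mid 128.56
```

Request:
{"name": "jog_arm", "arguments": {"commands": [[-1,[0,0,0.3],[0,0,0]],[-1,[0,0,0.2],[0,0,0]],[-1,[0,0,0.08],[0,0,0]],[-1,[0,0,0],[0,0,0]],[-1,[0,0,0],[0,0,0]],[-1,[0,0,0],[0,0,0]]]}}

```text
t: 6.05
ee_pos: [462.7, 130.4, 16.3]
orientation: [-3.141, 0.018, -0.003]
ft_force: [0.4, 0.2, -1.1]
width: 21.8
grasp_force: 29.8
```

```bash
cat > rel.py <<'E'
from slot import *
def rel():
    o=get_obs(); d=cam("wrist"); rows,P=slot(d,o)
    s=np.polyfit(rows[:,0],(rows[:,1]+rows[:,2])/2,1); w=np.polyfit(rows[:,0],rows[:,1]-rows[:,2],1)
    e=o["ee_pos"]; k=(P[:,2]>e[2]+14)&(P[:,2]<e[2]+32)&(abs(P[:,1]-e[1])<13)&(P[:,0]>e[0]+22)&(P[:,0]<e[0]+95)
    wz=np.median(P[k,2]); ys,xs=np.where(k.reshape(384,512)); q=plane(d,np.c_[xs,ys],wz)
    B=[]
    for x0 in np.arange(e[0]+26,q[:,0].max()-4,4):
        t=q[abs(q[:,0]-x0)<1.5,1]
        if len(t): B.append((x0,(t.min()+t.max())/2))
    B=np.array(B); a=np.polyfit(B[:,0],B[:,1],1); tx=q[:,0].max()
    print("ee",e.round(2),"wedge top",wz.round(2),"tip",tx.round(1),np.polyval(a,tx).round(2),"slope",a[0].round(4),"| slot slope",s[0].round(4),"mid@565",np.polyval(s,565).round(2),"w@565",np.polyval(w,565).round(2))
    return d
E
python3 - <<'E'
from rel import *
rel(); rel()
E
```

```text
top z 49.230074826643204 jaw/block front x [563.57758147 563.9975428  564.56933378] [563.27387304 563.30220145 564.10487575]
ee [462.68 130.37  16.27] wedge top 38.9 tip 544.1 129.37 slope -0.0236 | slot slope -0.0162 mid@565 128.45 w@565 15.97
top z 49.262883712388884 jaw/block front x [563.50439883 563.95062229 564.55050187] [562.79294747 563.22869089 564.03068644]
ee [462.61 130.41  16.2 ] wedge top 38.82 tip 544.1 129.4 slope -0.0229 | slot slope -0.0171 mid@565 128.46 w@565 15.96
```

Request:
{"name": "jog_arm", "arguments": {"commands": [[-1,[0.1,0.007,0.01],[0,0,0]],[-1,[0.1,0,0],[0,0,0]],[-1,[0.1,0,0],[0,0,0]],[-1,[0.08,0,0],[0,0,0]],[-1,[0,0,0],[0,0,0]],[-1,[0,0,0],[0,0,0]]]}}

```text
t: 6.75
ee_pos: [499.7, 129.1, 14.0]
orientation: [3.141, -0.017, -0.001]
ft_force: [-0.5, -0.1, -1.4]
width: 21.8
grasp_force: 29.8
```

```bash
python3 - <<'E'
from rel import *
d=rel(); cv2.imwrite("pics/w3.png",d["image"][0:260,100:420].repeat(2,0).repeat(2,1))
print(get_obs()["ft_force"])
E
```

```text
top z 49.324381881945584 jaw/block front x [565.00287384 565.94783663 567.82053427] [564.6303949  565.15509861 566.57072124]
ee [499.67 129.11  13.98] wedge top 36.49 tip 595.3 127.81 slope -0.0223 | slot slope -0.014 mid@565 128.44 w@565 15.97
[ 0.49864002 -0.38197058 -0.97175173]
```

View pics/w3.png

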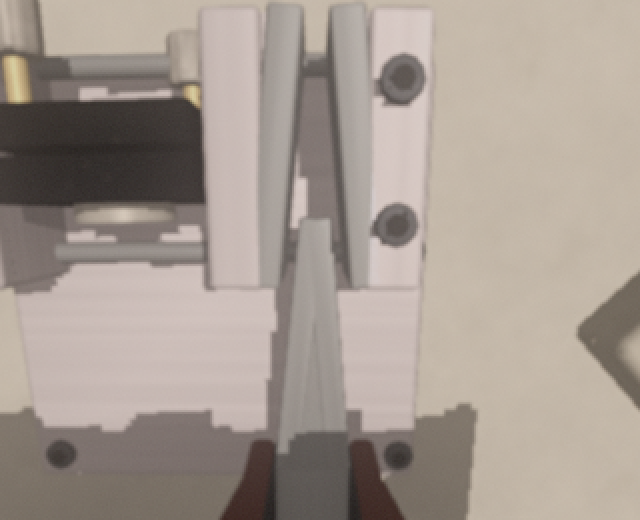

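The picture shows the tip at crop (315,220), about 16 mm inside the slot and centred between the liners. I'll lower it and release.

Request:
{"name": "jog_arm", "arguments": {"commands": [[-1,[0,0,0.006],[0,0,0]],[-1,[0,0,0],[0,0,0]],[-0.4,[0,0,0],[0,0,0]],[-0.2,[0,0,0],[0,0,0]],[-0.1,[0,0,0],[0,0,0]],[-0.1,[0,0,0],[0,0,0]],[-0.1,[0,0,0],[0,0,0]],[-0.1,[0,0,0],[0,0,0]],[-0.1,[0,0,0],[0,0,0]],[-0.1,[0,0,0],[0,0,0]]]}}

```text
t: 7.8
ee_pos: [499.8, 129.2, 13.6]
orientation: [-3.142, 0.017, -0.0]
ft_force: [-0.2, -0.7, 0.3]
width: 39.4
grasp_force: 0.0
```

Request:
{"name": "jog_arm", "arguments": {"commands": [[-0.1,[0,0,-0.2],[0,0,0]],[-0.1,[0,0,-0.3],[0,0,0]],[-1,[-0.3,0,0],[0,0,0]],[-1,[-0.3,0,0],[0,0,0]],[-1,[0,0,0],[0,0,0]],[-1,[0,0,0],[0,0,0]],[-1,[0,0,0],[0,0,0]],[-1,[0,0,0],[0,0,0]]]}}

```text
t: 8.6
ee_pos: [441.1, 130.0, 63.6]
orientation: [-3.141, 0.018, -0.002]
ft_force: [-0.2, 0.1, 0.1]
width: 0.5
grasp_force: 0.0
```

```bash
python3 - <<'E'
from h import *
o=get_obs(); X=R.from_rotvec(o["orientation"]).as_matrix(); d=cam("wrist"); print(o["ee_pos"],X[:,0],X[:,2],o["width"],o["ft_force"])
cv2.imwrite("pics/w4.png",d["image"])
ys,xs=np.mgrid[0:384,0:512]; uv=np.c_[xs.ravel(),ys.ravel()]; P=cloud(d,uv)
k=(P[:,2]>31)&(P[:,2]<41)&(abs(P[:,1]-129)<14)&(P[:,0]>470)&(P[:,0]<560); print("top",np.median(P[k,2]))
q=plane(d,uv[k],36); print("tail x",q[:,0].min(),np.percentile(q[:,0],1))
for x0 in range(488,560,10):
    t=q[abs(q[:,0]-x0)<1.5,1]; print(x0,t.min().round(1),t.max().round(1),((t.min()+t.max())/2).round(2))
E
```

```text
[441.08692847 129.99858336  63.6065319 ] [ 0.99993681 -0.01118727  0.00110417] [ 1.10748238e-03  2.89666135e-04 -9.99999345e-01] 0.5173896226915716 [-0.2226834   0.05369764  0.05256288]
top 35.62498110669429
tail x 485.6474139334879 486.42076119817966
488 119.8 140.7 130.23
498 119.1 140.4 129.78
508 119.2 140.2 129.66
518 119.2 139.2 129.21
528 119.9 138.3 129.11
538 120.6 136.7 128.67
548 121.3 135.8 128.57
558 121.9 134.3 128.14
```

View pics/w4.png

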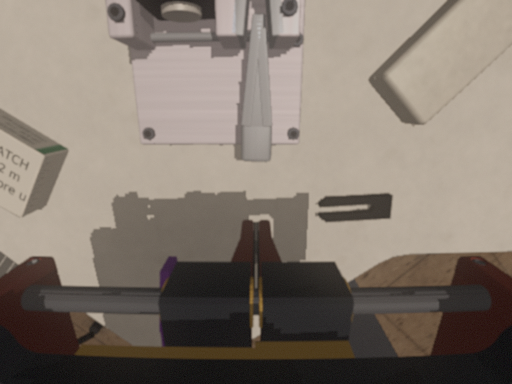

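The wedge lies flat and released, tail at (257,160) and tip in the mouth, and the shut fingers stand behind it. Next I'll lower the gripper and approach the tail.

Request:
{"name": "jog_arm", "arguments": {"commands": [[-1,[0,0,0.25],[0,0,0]],[-1,[0,0,0.2],[0,0,0]],[-1,[0,0,0.04],[0,0,0]],[-1,[0.05,0,0],[0,0,0]],[-1,[0.05,0,0],[0,0,0]],[-1,[0.05,0,0],[0,0,0]],[-1,[0.05,0,0],[0,0,0]],[-1,[0.02,0,0],[0,0,0]],[-1,[0,0,0],[0,0,0]],[-1,[0,0,0],[0,0,0]]]}}

```text
t: 9.65
ee_pos: [461.7, 129.6, 14.7]
orientation: [-3.142, 0.017, 0.0]
ft_force: [0.5, -0.5, 0.7]
width: 0.6
grasp_force: 0.0
```

Request:
{"name": "jog_arm", "arguments": {"commands": [[-1,[0.02,0,0],[0,0,0]],[-1,[0.02,0,0],[0,0,0]],[-1,[0.02,0,0],[0,0,0]],[-1,[0.02,0,0],[0,0,0]],[-1,[0.02,0,0],[0,0,0]],[-1,[0.02,0,0],[0,0,0]],[-1,[0.02,0,0],[0,0,0]],[-1,[0.02,0,0],[0,0,0]],[-1,[0.02,0,0],[0,0,0]],[-1,[0.02,0,0],[0,0,0]]]}}

```text
t: 10.65
ee_pos: [482.0, 129.4, 14.5]
orientation: [-3.142, 0.017, -0.0]
ft_force: [-1.3, -0.2, -1.6]
width: 0.5
grasp_force: 0.2
```

```bash
cat > wpose.py <<'E'
from h import *
def wp():
    o=get_obs(); d=cam("wrist"); ys,xs=np.mgrid[0:384,0:512]; uv=np.c_[xs.ravel(),ys.ravel()]; P=cloud(d,uv)
    k=(P[:,2]>31)&(P[:,2]<41)&(abs(P[:,1]-129)<14)&(P[:,0]>o["ee_pos"][0]+8)&(P[:,0]<560)
    q=plane(d,uv[k],36); B=[]
    for x0 in np.arange(q[:,0].min()+5,558,4):
        t=q[abs(q[:,0]-x0)<1.5,1]; B.append((x0,(t.min()+t.max())/2,np.ptp(t)))
    B=np.array(B); a=np.polyfit(B[:,0],B[:,1],1); n=B[B[:,2]<20]; b=np.polyfit(n[:,0],n[:,2],1)
    print("ee",o["ee_pos"].round(2),"F",o["ft_force"].round(2),"M",np.round(o["moment"],3),"top",np.median(P[k,2]).round(2),"tail x",q[:,0].min().round(1),"axis slope",a[0].round(4),"y565",np.polyval(a,565).round(2),"w@560",np.polyval(b,560).round(2))
    return d
E
python3 -c "
from wpose import *
wp()"
```

```text
ee [481.99 129.39  14.53] F [-1.27 -0.25 -1.64] M [ 0.071  0.081 -0.041] top 35.69 tail x 489.1 axis slope -0.0101 y565 129.45 w@560 15.89
```

Request:
{"name": "jog_arm", "arguments": {"commands": [[-1,[0.015,0,0],[0,0,0]],[-1,[0.015,0,0],[0,0,0]],[-1,[0.015,0,0],[0,0,0]],[-1,[0.015,0,0],[0,0,0]],[-1,[0.015,0,0],[0,0,0]],[-1,[0.015,0,0],[0,0,0]],[-1,[0.01,0,0],[0,0,0]],[-1,[0.01,0,0],[0,0,0]]]}}

```text
t: 11.5
ee_pos: [492.7, 129.3, 14.6]
orientation: [3.141, -0.017, -0.001]
ft_force: [-1.1, 0.4, 1.4]
width: 0.4
grasp_force: 0.7
```

```bash
python3 -c "
from wpose import *
wp()"
```

```text
ee [492.72 129.25  14.58] F [-1.12  0.4   1.4 ] M [-0.015  0.239 -0.006] top 35.74 tail x 499.8 axis slope -0.0113 y565 129.35 w@560 17.38
```

```bash
python3 - <<'E'
from h import *
o=get_obs(); d=cam("wrist"); print(o["ee_pos"].round(1),o["ft_force"].round(1)); im=d["image"]; cv2.imwrite("pics/w5.png",im[0:300,130:390].repeat(2,0).repeat(2,1))
ys,xs=np.mgrid[0:384,0:512]; uv=np.c_[xs.ravel(),ys.ravel()]; P=cloud(d,uv)
k=(P[:,2]>31)&(P[:,2]<41)&(abs(P[:,1]-129)<14)&(P[:,0]>480)&(P[:,0]<620); q=plane(d,uv[k],36)
for x0 in range(490,616,5):
    t=q[abs(q[:,0]-x0)<1.2,1]
    if len(t): print(x0,t.min().round(1),t.max().round(1),np.ptp(t).round(1))
E
```

```text
[493.  129.3  14.6] [-0.7 -0.1  0.1]
500 128.5 131.4 3.0
505 120.8 139.0 18.1
510 119.7 140.6 20.8
515 119.2 140.4 21.2
520 119.2 140.2 21.0
525 119.3 140.1 20.8
530 119.3 140.5 21.1
535 119.4 139.8 20.4
540 120.0 139.6 19.6
545 120.6 138.9 18.3
550 120.6 138.2 17.6
555 121.2 137.5 16.4
560 121.7 137.4 15.7
565 119.7 136.7 17.1
570 120.2 136.1 15.9
575 120.7 136.0 15.2
580 121.3 135.4 14.1
585 121.3 134.7 13.4
590 121.8 134.1 12.3
595 122.3 133.5 11.2
600 122.8 133.0 10.2
605 123.3 132.4 9.1
610 123.3 131.8 8.5
615 124.2 131.3 7.1
```

View pics/w5.png

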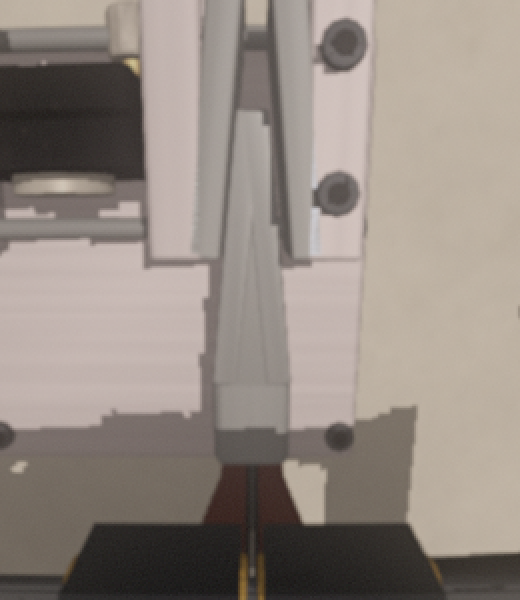

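The wedge is straight in the slot, with its tail face at crop (252,462) against the fingers and its tip at (250,112), about 36 mm in and not yet touching both sides. I'll keep pushing in small steps.

Request:
{"name": "jog_arm", "arguments": {"commands": [[-1,[0.01,0,0],[0,0,0]],[-1,[0.01,0,0],[0,0,0]],[-1,[0.01,0,0],[0,0,0]],[-1,[0.01,0,0],[0,0,0]],[-1,[0.01,0,0],[0,0,0]]]}}

```text
t: 12.1
ee_pos: [497.9, 129.2, 14.6]
orientation: [-3.142, 0.017, 0.0]
ft_force: [-0.4, 0.5, 0.3]
width: 0.3
grasp_force: 0.4
```

Request:
{"name": "jog_arm", "arguments": {"commands": [[-1,[0.01,0,0],[0,0,0]],[-1,[0.01,0,0],[0,0,0]],[-1,[0.01,0,0],[0,0,0]]]}}

```text
t: 12.4
ee_pos: [500.4, 129.0, 14.5]
orientation: [3.141, -0.017, -0.002]
ft_force: [-3.2, -0.3, 3.3]
width: 0.9
grasp_force: 1.4
```

Request:
{"name": "jog_arm", "arguments": {"commands": [[-1,[0.01,0,0],[0,0,0]],[-1,[0.01,0,0],[0,0,0]],[-1,[0.01,0,0],[0,0,0]]]}}

```text
t: 12.7
ee_pos: [503.8, 129.1, 14.5]
orientation: [3.142, -0.017, -0.0]
ft_force: [-1.6, -1.5, -0.0]
width: 0.2
grasp_force: 0.8
```

Request:
{"name": "jog_arm", "arguments": {"commands": [[-1,[0.01,0,0],[0,0,0]],[-1,[0.01,0,0],[0,0,0]],[-1,[0.01,0,0],[0,0,0]]]}}

```text
t: 13.0
ee_pos: [506.4, 129.0, 14.5]
orientation: [3.141, -0.017, -0.001]
ft_force: [-3.8, -1.8, 2.4]
width: 0.3
grasp_force: 1.6
```

Request:
{"name": "jog_arm", "arguments": {"commands": [[-1,[0.01,0,0],[0,0,0]],[-1,[0.01,0,0],[0,0,0]]]}}

```text
t: 13.2
ee_pos: [509.0, 129.1, 14.5]
orientation: [-3.142, 0.017, -0.0]
ft_force: [-2.1, -0.8, 0.2]
width: 0.3
grasp_force: 0.9
```

Request:
{"name": "jog_arm", "arguments": {"commands": [[-1,[0.01,0,0],[0,0,0]],[-1,[0.01,0,0],[0,0,0]]]}}

```text
t: 13.4
ee_pos: [511.0, 129.1, 14.5]
orientation: [-3.142, 0.017, -0.0]
ft_force: [-1.9, -2.0, -0.3]
width: 0.3
grasp_force: 1.0
```

Request:
{"name": "jog_arm", "arguments": {"commands": [[-1,[0.01,0,0],[0,0,0]],[-1,[0.01,0,0],[0,0,0]]]}}

```text
t: 13.6
ee_pos: [512.7, 129.2, 14.5]
orientation: [-3.141, 0.017, 0.0]
ft_force: [-3.4, 1.2, 1.1]
width: 0.5
grasp_force: 1.5
```

Getting near the stop, so I'm switching to smaller steps.

Request:
{"name": "jog_arm", "arguments": {"commands": [[-1,[0.005,0,0],[0,0,0]],[-1,[0.005,0,0],[0,0,0]]]}}

```text
t: 13.8
ee_pos: [513.7, 129.3, 14.5]
orientation: [-3.141, 0.017, 0.0]
ft_force: [-4.0, 2.2, 0.7]
width: 0.4
grasp_force: 1.7
```

Request:
{"name": "jog_arm", "arguments": {"commands": [[-1,[0.005,0,0],[0,0,0]],[-1,[0.005,0,0],[0,0,0]]]}}

```text
t: 14.0
ee_pos: [514.7, 129.2, 14.6]
orientation: [-3.141, 0.017, 0.0]
ft_force: [-3.0, 2.3, -1.2]
width: 0.7
grasp_force: 1.4
```

Request:
{"name": "jog_arm", "arguments": {"commands": [[-1,[0.005,0,0],[0,0,0]],[-1,[0.005,0,0],[0,0,0]]]}}

```text
t: 14.2
ee_pos: [515.9, 129.2, 14.6]
orientation: [-3.141, 0.017, -0.0]
ft_force: [-3.8, 3.1, -0.1]
width: 0.5
grasp_force: 1.7
```

Request:
{"name": "jog_arm", "arguments": {"commands": [[-1,[0.005,0,0],[0,0,0]],[-1,[0.005,0,0],[0,0,0]]]}}

```text
t: 14.4
ee_pos: [516.8, 129.0, 14.6]
orientation: [-3.141, 0.017, -0.0]
ft_force: [-3.1, 2.0, -1.3]
width: 0.1
grasp_force: 1.7
```

Request:
{"name": "jog_arm", "arguments": {"commands": [[-1,[0.005,0,0],[0,0,0]],[-1,[0.005,0,0],[0,0,0]]]}}

```text
t: 14.6
ee_pos: [517.8, 129.0, 14.6]
orientation: [-3.142, 0.017, 0.0]
ft_force: [-3.6, 4.0, -0.3]
width: 0.5
grasp_force: 1.7
```

Request:
{"name": "jog_arm", "arguments": {"commands": [[-1,[0.005,0,0],[0,0,0]],[-1,[0.005,0,0],[0,0,0]]]}}

```text
t: 14.8
ee_pos: [518.7, 129.0, 14.6]
orientation: [3.142, -0.017, -0.0]
ft_force: [-2.5, 3.1, -1.0]
width: 0.4
grasp_force: 1.7
```

Request:
{"name": "jog_arm", "arguments": {"commands": [[-1,[0.005,0,0],[0,0,0]],[-1,[0.003,0,0],[0,0,0]]]}}

```text
t: 15.0
ee_pos: [519.5, 129.0, 14.6]
orientation: [-3.142, 0.017, 0.001]
ft_force: [-4.5, 3.9, 1.5]
width: 0.0
grasp_force: 2.3
```

Request:
{"name": "jog_arm", "arguments": {"commands": [[-1,[0.005,0,0],[0,0,0]],[-1,[0.003,0,0],[0,0,0]]]}}

```text
t: 15.2
ee_pos: [520.0, 129.0, 14.6]
orientation: [3.141, -0.017, -0.001]
ft_force: [-5.5, 3.3, 2.3]
width: 0.4
grasp_force: 2.8
```

Request:
{"name": "jog_arm", "arguments": {"commands": [[-1,[0.005,0,0],[0,0,0]],[-1,[0.003,0,0],[0,0,0]]]}}

```text
t: 15.4
ee_pos: [520.0, 128.9, 14.6]
orientation: [3.141, -0.017, -0.004]
ft_force: [-7.6, 4.3, 4.6]
width: 0.3
grasp_force: 4.0
```

Request:
{"name": "jog_arm", "arguments": {"commands": [[-1,[0.005,0,0],[0,0,0]],[-1,[0,0,0],[0,0,0]]]}}

```text
t: 15.6
ee_pos: [520.1, 128.9, 14.6]
orientation: [3.141, -0.017, -0.005]
ft_force: [-8.3, 3.4, 6.2]
width: 0.3
grasp_force: 4.4
```

Request:
{"name": "jog_arm", "arguments": {"commands": [[-1,[0.005,0,0],[0,0,0]],[-1,[0,0,0],[0,0,0]]]}}

```text
t: 15.8
ee_pos: [520.1, 128.9, 14.5]
orientation: [3.141, -0.017, -0.006]
ft_force: [-10.5, 4.5, 7.2]
width: 0.6
grasp_force: 5.1
```

Request:
{"name": "jog_arm", "arguments": {"commands": [[-1,[0.005,0,0],[0,0,0]],[-1,[0,0,0],[0,0,0]]]}}

```text
t: 16.0
ee_pos: [520.1, 128.8, 14.5]
orientation: [3.141, -0.017, -0.008]
ft_force: [-11.8, 4.7, 7.7]
width: 0.4
grasp_force: 5.8
```

Request:
{"name": "jog_arm", "arguments": {"commands": [[-1,[0.005,0,0],[0,0,0]],[-1,[0.005,0,0],[0,0,0]],[-1,[0,0,0],[0,0,0]]]}}

```text
t: 16.3
ee_pos: [520.1, 128.8, 14.4]
orientation: [3.141, -0.017, -0.011]
ft_force: [-14.2, 5.3, 10.3]
width: 0.5
grasp_force: 7.2
```

Request:
{"name": "jog_arm", "arguments": {"commands": [[-1,[0.005,0,0],[0,0,0]],[-1,[0,0,0],[0,0,0]]]}}

```text
t: 16.5
ee_pos: [520.1, 128.8, 14.4]
orientation: [3.141, -0.017, -0.012]
ft_force: [-16.0, 5.0, 12.7]
width: 0.4
grasp_force: 7.9
```

Request:
{"name": "jog_arm", "arguments": {"commands": [[-1,[0.005,0,0],[0,0,0]],[-1,[0,0,0],[0,0,0]]]}}

```text
t: 16.7
ee_pos: [520.1, 128.7, 14.4]
orientation: [3.14, -0.017, -0.014]
ft_force: [-17.0, 5.9, 13.0]
width: 0.5
grasp_force: 8.6
```

Request:
{"name": "jog_arm", "arguments": {"commands": [[-1,[-0.02,0,0],[0,0,0]],[-1,[-0.1,0,0],[0,0,0]],[-1,[-0.3,0,0],[0,0,0]],[-1,[-0.1,0,-0.3],[0,0,0]],[-1,[0,0,-0.3],[0,0,0]],[-1,[0,0,0],[0,0,0]],[-1,[0,0,0],[0,0,0]]]}}

```text
t: 17.4
ee_pos: [474.1, 129.6, 75.4]
orientation: [-3.141, 0.017, -0.006]
ft_force: [-0.0, -0.4, -0.5]
width: 0.7
grasp_force: 0.0
```

```bash
python3 - <<'E'
from h import *
o=get_obs(); d=cam("wrist"); print(o["ee_pos"].round(1),o["ft_force"].round(1)); im=d["image"]; cv2.imwrite("pics/w6.png",im)
ys,xs=np.mgrid[0:384,0:512]; uv=np.c_[xs.ravel(),ys.ravel()]; P=cloud(d,uv)
k=(P[:,2]>31)&(P[:,2]<41)&(abs(P[:,1]-129)<14)&(P[:,0]>500)&(P[:,0]<560); q=plane(d,uv[k],36)
print("top",np.median(P[k,2]),"tail",q[:,0].min(),np.percentile(q[:,0],1))
E
```

```text
[474.1 129.6  75.4] [-0.  -0.4 -0.5]
top 35.62034281825818 tail 531.7609103828923 531.8530475093241
```

View pics/w6.png

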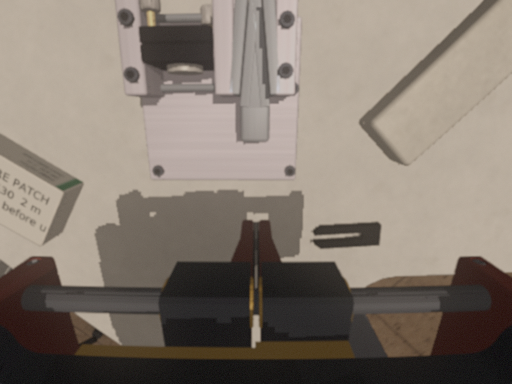

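The wedge lies flat with its tail at (256,138), about 33 mm outside the mouth. The mount stands upright between fence (140) and jaw (214), the gripper is clear, and the push reached 17 N with no further travel. I'm handing the job in.

```bash
python3 -c "
from workcell import close_job
print(close_job())"
```

```text
the job is handed in; nothing more can be done
None
```

I drove the wedge to its stop with a 17 N push and let go. It lies flat with its tip about 63 mm past the slot mouth, the mount looks upright and pinched between jaw and fence, and the job is handed in; no verdict came back and the squeeze on the mount was not measured.

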